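# Weigh out a portion of walnuts with the scoop

### The job

Lift the lid off the steel pan of walnuts and lay it flat, right way up, on the worktop beside the pan. Take the blue scoop, scoop walnuts out of the pan with it and tip at least three of them into the white bowl on the scale; do not touch the walnuts with the fingers, and leave none on the worktop or in the scoop (the others stay in the pan). Leave the bowl in the middle of the scale, do not disturb the other things, and finally lay the scoop back, standing on its flat floor, where it lay on its black mat.

Things in the scene. Friction and masses are not known exactly. Their poses are not given: they have to be found in the camera images.
- nut_pan: Open steel pan, fixed, 218 x 116 x 42 mm outside, walls and floor 4 mm thick (inside 210 x 108 mm). Origin: centre of the underside; x along its long side, roughly away from the robot, z up. Left or right of the mat; the worktop on its outer side is free. The walnuts lie in one layer in its far half (local x 5 to 105 mm); the near half is empty.
- pan_floor (a point): centre of the pan's inner floor, axes as the pan
- pan_lid: Loose grey lid on the pan, 200 g: plate 224 x 122 x 5 mm lying on the rim; the 5 mm deep ledge below it fits 4 mm loosely inside the rim. Origin: centre of the ledge underside (at worktop height when it lies on the worktop, 37 mm on the pan); x along its long side, z up. Black bar grip on top.
- lid_grip (a point): centre of the lid's bar grip, 36 mm above the lid's origin: a black bar along the lid's x, 74 mm long, 16 mm wide (y), its top 45 mm above the origin, open beneath between its two feet
- scoop: Blue scoop, 130 g, on the mat. Origin: centre of the underside of its flat floor (90 x 96 wide, 2.5 mm thick, 1.5 at the lip), z up. Open front edge (lip) at x +45 mm, away from the robot; side walls 36 mm high (10 mm at the lip), back wall at x -45, 36 mm high. A flat handle 18 x 18 rises back, towards the robot, at 45 degrees from x -43, z 52 to x -121, z 130 mm (black: the grip).
- scoop_grip (a point): middle of the handle's grip, at x -89, z 98 mm in the scoop; grip it across y (18 mm)
- scoop_lip (a point): middle of the scoop's front edge, underside, at x +45 mm in the scoop
- scoop_bowl (a point): middle of the space inside the scoop, 18 mm above its underside
- scoop_mat: black rubber mat, fixed, 200 x 120 x 4 mm; origin centre of the underside, x along its long side, roughly away from the robot
- mat_top (a point): point on the mat's top, 25 mm beyond its centre (away from the robot), over which the middle of the scoop's floor belongs (within 50 mm)
- scale: bench scale, fixed, 217 mm long (roughly along world x), 152 mm wide, platter top 43 mm above the worktop; it stands on the other side of the mat from the pan. Origin: centre of the underside; local y points roughly to the robot
- platter (a point): centre of the top of the scale's blue platter (145 x 133 mm)
- bowl: loose white bowl on the platter, 400 g, rim 156 mm across, 55 mm high; origin centre of the underside, z up
- bowl_rim (a point): centre of the bowl's mouth, 55 mm above its underside
- walnut_1: walnut, light brown, 34 mm long, 32 mm thick, 20 g; origin at its centre; smooth, rolls a little
- walnut_2: walnut, light brown, 34 mm long, 32 mm thick, 20 g; origin at its centre; smooth, rolls a little
- walnut_3: walnut, light brown, 34 mm long, 32 mm thick, 20 g; origin at its centre; smooth, rolls a little
- walnut_4: walnut, light brown, 34 mm long, 32 mm thick, 20 g; origin at its centre; smooth, rolls a little
- stamp: wooden hand stamp standing on the worktop, 24 mm across, 64 mm high, a bystander that is easily knocked over; origin centre of the underside

How it is judged:
On the way, in this order (a step that is already met when the one before it is completed fails the run):
1. the lid lies flat on the worktop, off the pan (height (world z) of pan_lid below 0.008 m and angle between pan_lid's own z axis and vertical below 0.08 rad and horizontal distance between pan_lid and nut_pan above 0.11 m), for 0.2 s.
2. the scoop, lifted clear of the pan, carries at least one walnut (height (world z) of scoop_lip above 0.05 m and (((x of walnut_1 in the frame of scoop_bowl between -0.05 and 0.05 m and y of walnut_1 in the frame of scoop_bowl between -0.048 and 0.048 m and z of walnut_1 in the frame of scoop_bowl between -0.018 and 0.045 m) and height (world z) of walnut_1 above 0.06 m) or ((x of walnut_2 in the frame of scoop_bowl between -0.05 and 0.05 m and y of walnut_2 in the frame of scoop_bowl between -0.048 and 0.048 m and z of walnut_2 in the frame of scoop_bowl between -0.018 and 0.045 m) and height (world z) of walnut_2 above 0.06 m) or ((x of walnut_3 in the frame of scoop_bowl between -0.05 and 0.05 m and y of walnut_3 in the frame of scoop_bowl between -0.048 and 0.048 m and z of walnut_3 in the frame of scoop_bowl between -0.018 and 0.045 m) and height (world z) of walnut_3 above 0.06 m) or ((x of walnut_4 in the frame of scoop_bowl between -0.05 and 0.05 m and y of walnut_4 in the frame of scoop_bowl between -0.048 and 0.048 m and z of walnut_4 in the frame of scoop_bowl between -0.018 and 0.045 m) and height (world z) of walnut_4 above 0.06 m))), for 0.2 s.
3. at least three walnuts are in the bowl ((((horizontal distance between walnut_1 and bowl_rim below 0.075 m and z of walnut_1 in the frame of bowl between 0.005 and 0.065 m) and (horizontal distance between walnut_2 and bowl_rim below 0.075 m and z of walnut_2 in the frame of bowl between 0.005 and 0.065 m) and (horizontal distance between walnut_3 and bowl_rim below 0.075 m and z of walnut_3 in the frame of bowl between 0.005 and 0.065 m)) or ((horizontal distance between walnut_1 and bowl_rim below 0.075 m and z of walnut_1 in the frame of bowl between 0.005 and 0.065 m) and (horizontal distance between walnut_2 and bowl_rim below 0.075 m and z of walnut_2 in the frame of bowl between 0.005 and 0.065 m) and (horizontal distance between walnut_4 and bowl_rim below 0.075 m and z of walnut_4 in the frame of bowl between 0.005 and 0.065 m)) or ((horizontal distance between walnut_1 and bowl_rim below 0.075 m and z of walnut_1 in the frame of bowl between 0.005 and 0.065 m) and (horizontal distance between walnut_3 and bowl_rim below 0.075 m and z of walnut_3 in the frame of bowl between 0.005 and 0.065 m) and (horizontal distance between walnut_4 and bowl_rim below 0.075 m and z of walnut_4 in the frame of bowl between 0.005 and 0.065 m)) or ((horizontal distance between walnut_2 and bowl_rim below 0.075 m and z of walnut_2 in the frame of bowl between 0.005 and 0.065 m) and (horizontal distance between walnut_3 and bowl_rim below 0.075 m and z of walnut_3 in the frame of bowl between 0.005 and 0.065 m) and (horizontal distance between walnut_4 and bowl_rim below 0.075 m and z of walnut_4 in the frame of bowl between 0.005 and 0.065 m)))), for 0.2 s.
At the end, for the whole second after the job is handed in: Three or more walnuts in the bowl, the rest in the pan; lid flat, right way up on the worktop, centres over 110 mm from the pan's; scoop standing on its mat within 50 mm of its place; bowl upright within 40 mm of the platter's centre; all at rest (all of step 1 and (((horizontal distance between walnut_1 and bowl_rim below 0.075 m and z of walnut_1 in the frame of bowl between 0.005 and 0.065 m) and (horizontal distance between walnut_2 and bowl_rim below 0.075 m and z of walnut_2 in the frame of bowl between 0.005 and 0.065 m) and (horizontal distance between walnut_3 and bowl_rim below 0.075 m and z of walnut_3 in the frame of bowl between 0.005 and 0.065 m)) or ((horizontal distance between walnut_1 and bowl_rim below 0.075 m and z of walnut_1 in the frame of bowl between 0.005 and 0.065 m) and (horizontal distance between walnut_2 and bowl_rim below 0.075 m and z of walnut_2 in the frame of bowl between 0.005 and 0.065 m) and (horizontal distance between walnut_4 and bowl_rim below 0.075 m and z of walnut_4 in the frame of bowl between 0.005 and 0.065 m)) or ((horizontal distance between walnut_1 and bowl_rim below 0.075 m and z of walnut_1 in the frame of bowl between 0.005 and 0.065 m) and (horizontal distance between walnut_3 and bowl_rim below 0.075 m and z of walnut_3 in the frame of bowl between 0.005 and 0.065 m) and (horizontal distance between walnut_4 and bowl_rim below 0.075 m and z of walnut_4 in the frame of bowl between 0.005 and 0.065 m)) or ((horizontal distance between walnut_2 and bowl_rim below 0.075 m and z of walnut_2 in the frame of bowl between 0.005 and 0.065 m) and (horizontal distance between walnut_3 and bowl_rim below 0.075 m and z of walnut_3 in the frame of bowl between 0.005 and 0.065 m) and (horizontal distance between walnut_4 and bowl_rim below 0.075 m and z of walnut_4 in the frame of bowl between 0.005 and 0.065 m))) and ((horizontal distance between walnut_1 and bowl_rim below 0.075 m and z of walnut_1 in the frame of bowl between 0.005 and 0.065 m) or (x of walnut_1 in the frame of pan_floor between -0.105 and 0.105 m and y of walnut_1 in the frame of pan_floor between -0.054 and 0.054 m and z of walnut_1 in the frame of pan_floor between 0 and 0.045 m)) and ((horizontal distance between walnut_2 and bowl_rim below 0.075 m and z of walnut_2 in the frame of bowl between 0.005 and 0.065 m) or (x of walnut_2 in the frame of pan_floor between -0.105 and 0.105 m and y of walnut_2 in the frame of pan_floor between -0.054 and 0.054 m and z of walnut_2 in the frame of pan_floor between 0 and 0.045 m)) and ((horizontal distance between walnut_3 and bowl_rim below 0.075 m and z of walnut_3 in the frame of bowl between 0.005 and 0.065 m) or (x of walnut_3 in the frame of pan_floor between -0.105 and 0.105 m and y of walnut_3 in the frame of pan_floor between -0.054 and 0.054 m and z of walnut_3 in the frame of pan_floor between 0 and 0.045 m)) and ((horizontal distance between walnut_4 and bowl_rim below 0.075 m and z of walnut_4 in the frame of bowl between 0.005 and 0.065 m) or (x of walnut_4 in the frame of pan_floor between -0.105 and 0.105 m and y of walnut_4 in the frame of pan_floor between -0.054 and 0.054 m and z of walnut_4 in the frame of pan_floor between 0 and 0.045 m)) and horizontal distance between scoop_bowl and mat_top below 0.05 m and angle between each of scoop, bowl's own z axis and vertical below 0.1 rad and height (world z) of scoop below 0.012 m and horizontal distance between bowl and platter below 0.04 m and height (world z) of bowl above 0.035 m and linear speed of each of scoop, pan_lid, bowl, walnut_1, walnut_2, walnut_3, walnut_4 below 0.03 m/s); the robot touches nothing.
It fails at once if the fingers touch a walnut (contact force between the fingers and walnut_1 above 0.3 N or contact force between the fingers and walnut_2 above 0.3 N or contact force between the fingers and walnut_3 above 0.3 N or contact force between the fingers and walnut_4 above 0.3 N).
It fails at once if the stamp is knocked over or shifted by more than 30 mm (distance of stamp from where it was at the start of the episode above 0.03 m).
It also fails if it takes over 72 s, if anything falls off the work surface, if the arm or the gripper's body presses on something with over 40 N, if the wrist force passes 120 N, or if a joint passes its speed limit or range.

### The arm

A 7-joint arm with a two-finger parallel gripper is mounted at the origin on a cart in front of the work surface, level with it; the furniture and walls round the work are solid. World frame = base frame: x ahead of the robot, y to its left, z up, the work surface at z = 0. Lengths are in m, angles in rad, forces in N, time in s.
With the tool pointing down it reaches from about 0.4 to 0.85 m from the base axis. Payload 10.4 kg.
Tool frame: the origin (TCP) lies midway between the tips of the shut fingers; the grasp point (between the pads) lies 19 mm behind it (manip.grasp_offset is the distance from the TCP to the grasp point, in m); z points along the fingers, y is the line along which they close (so a half turn about z gives the same grasp; the last joint's range is limited). The gripper opens to 85 mm and grips with 20 to 120 N. Pads are 22 mm wide; open, the fingers measure 114 mm over their backs; the gripper's body (76 mm by 85 mm) begins 54 mm behind the grasp point. The pads swing forward as they close: fully open they stand 13 mm farther back than shut.
Start: joints at [-1.246, 0.332, -0.065, 1.46, 0.022, 1.35, -0.088], TCP at [0.213, 0.588, 0.231] pointing down, gripper open.
Joint ranges: [-2.6, 2.6], [-0.5, 2.12], [-1.47, 1.34], [0.16, 2.42], [-1.27, 4.41], [0.06, 2.06], [-2.6, 2.6]. Speed limits (rad/s): [2.22, 2.22, 2.79, 2.79, 3.14, 3.14, 3.14].

### API

Orientations are given as a unit quaternion [x, y, z, w].
In Python, from workcell import manip gives the robot as it stands.
- The arm moves only by the tool jog_arm, called after "Call:" as name(argument=value, ...) on one line, values as JSON. Schema: {"type":"object","properties":{"ticks":{"type":"array","items":{"type":"number"},"minItems":7,"maxItems":140},"grip_force":{"type":"number"},"only":{"type":"string"},"quiet":{"type":"boolean"},"lines":{"type":"string"}},"required":["ticks"],"additionalProperties":false}. ticks is one flat list of numbers that holds 1 to 20 rows one after another, with no inner brackets; each row has 7 numbers: a rotation vector rx, ry, rz in rad, then dx, dy, dz in m, then the opening from 0.0 (shut) to 1.0 (fully open); each row is the pose to reach, as a shift and turn from the pose commanded when the call began, along the tool's axes at that moment; what a row does not reach only later rows make up. A row lasts 1/8 s, in which the tool goes at most 0.0625 m and 0.188 rad, less where a joint would pass 70% of its speed; a pose out of reach is approached as far as the arm can. The fingers move at their own pace and stop on an object; grip_force is the grip in N (left out, the last holds). Time passes only in rows, so rows that do not move let the fingers close. The tool returns the time, the measured TCP pose, the force, the opening and the grip force at its end. only (a regular expression) keeps the lines of the reply that match it, lines (a string "A,B") keeps lines A to B, and quiet returns only ok. Input that does not fit is refused with a message, and nothing moves.
- manip.get_obs(): the state, without advancing time (a new reading comes with each control period).
- manip.camera(name): name is "scene" or "top" or "wrist"; returns the picture (480x640x3 uint8, blue, green, red); there is no depth.
- manip.calibration(name): a dict with "fx", "fy", "cx", "cy" (pixels), "world_from_camera" (4x4, takes a point from camera to world coordinates); the wrist camera has in their place "tool_from_camera" (4x4, takes a point from camera to tool coordinates, whose origin is the TCP and whose axes are the flange's). Camera axes: x right, y up, looking along -z (the intrinsics and any distortion apply to the point x, -y, -z); pixel columns grow to the right and rows downward; lengths in m; the calibration is good to about 2 mm. The wrist camera is an equidistant fisheye: a pixel r from the principal point sees the ray r / f radians off the axis. A picture is of the moment at which its call begins: read the wrist's pose just before it. calibration takes no time and is no camera call.
- manip.hand_in(): hands the job in; it is judged then, once.
The state is a dict: "clock": time; "joint_pos": joint angles; "joint_velocities": joint speeds; "tau": joint torques, N m; "position": TCP position; "ee_rot": TCP orientation; "ft_force": force on the tool from outside, world axes, zero at the start; "torque": the same for the moment, N m; "grip_width": opening from 0.0 (shut) to 1.0 (fully open); "grasp_force": force on a finger pad.
Only numpy, scipy, OpenCV 4.12 (cv2) and the standard library are available. Lean on these libraries where they do the work, as an engineer would, in place of code of your own. Each camera call takes 0.05 s, during which the arm holds its last target. There are 200 camera calls.

## Working session

There is one attempt and no reset: what is moved stays moved. The work goes in short steps, Python scripts to look and compute and a tool call to move; the robot and the scene stay as the last step left them, time stands still between calls to the robot, and variables do not carry over. Pictures are saved under pics/ and viewed, at most 10 in all, crops included, and the job is handed in when it is done.

```bash
ls; mkdir -p pics; python3 - <<'E'
from workcell import manip
import cv2,numpy as np
np.set_printoptions(precision=4,suppress=True)
print(manip.get_obs(), manip.grasp_offset)
for n in("scene","top","wrist"):print(n,manip.calibration(n))
a=manip.camera("top");cv2.imwrite("pics/top0.png",a)
b=manip.camera("scene");cv2.imwrite("pics/scene0.png",b)
E
```

```text
pics
workcell.py
{'clock': 0.0, 'joint_pos': array([-1.2456,  0.3329, -0.0647,  1.461 ,  0.0216,  1.3499, -0.0885]), 'joint_velocities': array([-0.001 ,  0.0001,  0.    ,  0.0016,  0.0013,  0.0009, -0.001 ]), 'tau': array([ -0.0001, -62.5426,   0.0492, -39.1616,   0.0162,   0.0096,
         0.    ]), 'position': array([0.2129, 0.5872, 0.2305]), 'ee_rot': array([ 0.173 ,  0.9849, -0.0007, -0.0001]), 'ft_force': array([-0.8026, -0.3936, -0.3884]), 'torque': array([0.0154, 0.011 , 0.0373]), 'grasp_force': 0.0, 'grip_width': 1.0016053562733096} 0.0187
scene {'fx': 611.6477538596857, 'fy': 611.6477538596857, 'cx': 325.00395086148296, 'cy': 235.08013623732973, 'world_from_camera': array([[-0.3004, -0.7672,  0.5667,  1.2804],
       [ 0.9538, -0.2475,  0.1706,  0.2414],
       [ 0.0094,  0.5917,  0.8061,  1.0639],
       [ 0.    ,  0.    ,  0.    ,  1.    ]])}
top {'fx': 485.79954603614743, 'fy': 485.79954603614743, 'cx': 321.70592670847844, 'cy': 236.6029495352775, 'world_from_camera': array([[ 0.0029,  0.9927, -0.1205,  0.4577],
       [-1.    ,  0.0038,  0.0077,  0.0437],
       [ 0.0081,  0.1205,  0.9927,  1.1644],
       [ 0.    ,  0.    ,  0.    ,  1.    ]])}
wrist {'fx': 371.64829954431775, 'fy': 371.64829954431775, 'cx': 315.0540393374454, 'cy': 241.23372969124935, 'tool_from_camera': array([[ 0.0007,  0.9611,  0.2763,  0.0702],
       [ 1.    , -0.0006, -0.0001,  0.001 ],
       [ 0.0001,  0.2763, -0.9611, -0.1416],
       [ 0.    ,  0.    ,  0.    ,  1.    ]])}
```

View pics/top0.png

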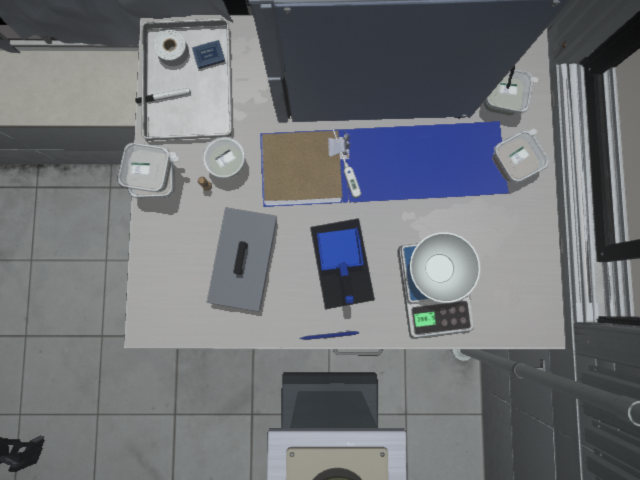

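View pics/scene0.png

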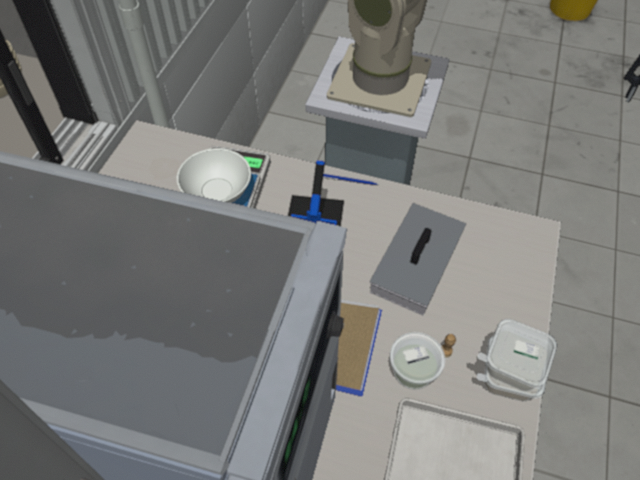

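The top view shows the lid at about (243,260) with its black grip at (241,259), and the scoop on its mat at (341,262). The bowl is at (445,267) on the scale, and the stamp at (205,183). In the scene view the lid grip is at (422,245), the stamp at (449,345) and the bowl at (215,180).

```bash
cat > vis.py <<'E'
import numpy as np,cv2
from workcell import manip
from scipy.spatial.transform import Rotation as R
np.set_printoptions(precision=4,suppress=True)
def ray(cam,u,v,obs=None):
    c=manip.calibration(cam);x=(u-c["cx"])/c["fx"];y=(v-c["cy"])/c["fy"]
    if cam=="wrist":
        r=np.hypot(x,y);s=np.sin(r)/max(r,1e-9);d=np.array([x*s,-y*s,-np.cos(r)])
        T=np.eye(4);T[:3,:3]=R.from_quat(obs["ee_rot"]).as_matrix();T[:3,3]=obs["position"]
        T=T@c["tool_from_camera"]
    else: d=np.array([x,-y,-1.]);T=c["world_from_camera"]
    d=T[:3,:3]@d;return T[:3,3],d/np.linalg.norm(d)
def plane(cam,uv,z,obs=None):
    o,d=ray(cam,*uv,obs);return o+d*(z-o[2])/d[2]
def tri(r1,r2):
    (o1,d1),(o2,d2)=r1,r2;A=np.c_[d1,-d2];s=np.linalg.lstsq(A,o2-o1,rcond=None)[0]
    p,q=o1+s[0]*d1,o2+s[1]*d2;return (p+q)/2,np.linalg.norm(p-q)
def blob(mask,box):
    u0,v0,u1,v1=box;m=np.zeros_like(mask);m[v0:v1,u0:u1]=mask[v0:v1,u0:u1]
    cs=cv2.findContours(m,cv2.RETR_EXTERNAL,cv2.CHAIN_APPROX_NONE)[0];return max(cs,key=cv2.contourArea)
def cen(c):
    m=cv2.moments(c);return m["m10"]/m["m00"],m["m01"]/m["m00"]
E
python3 - <<'E'
from vis import *
t=cv2.imread("pics/top0.png");s=cv2.imread("pics/scene0.png")
dk=lambda i:(i.max(2)<60).astype(np.uint8)
g1=cen(blob(dk(t),(225,235,260,285)));g2=cen(blob(dk(s),(405,222,438,270)))
print("grip",g1,g2,tri(ray("top",*g1),ray("scene",*g2)), plane("top",g1,.08))
def box(c,z,cam="top"):
    p=cv2.boxPoints(cv2.minAreaRect(c));P=np.array([plane(cam,q,z) for q in p]);return P
def desc(n,P):
    e=P[1]-P[0];f=P[2]-P[1];L=e if np.linalg.norm(e)>np.linalg.norm(f) else f
    L=L*np.sign(L[0]);print(n,P.mean(0),"sz",np.linalg.norm(e),np.linalg.norm(f),"yaw",np.arctan2(L[1],L[0]))
c=blob(dk(t),(225,235,260,285));desc("grip",box(c,.08))
for cam,i,bx in(("top",t,(200,200,285,320)),("scene",s,(360,195,475,315))):
    h=cv2.cvtColor(i,cv2.COLOR_BGR2HSV);u,v=(225,260) if cam=="top" else (400,255)
    print("lidcol",i[v,u],h[v,u])
    m=(np.abs(i.astype(int)-i[v,u]).max(2)<22).astype(np.uint8)
    m=cv2.morphologyEx(m,cv2.MORPH_OPEN,np.ones((3,3)));desc("lid "+cam,box(blob(m,bx),.047,cam))
h=cv2.cvtColor(t,cv2.COLOR_BGR2HSV)
bl=cv2.inRange(h,(105,150,60),(130,255,255))
c=blob(bl,(305,215,380,310));print("scoop area",cv2.contourArea(c),cv2.boundingRect(c))
desc("mat",box(blob(((dk(t)>0)|(bl>0)).astype(np.uint8),(300,210,380,312)),.004))
w=((h[...,1]<30)&(h[...,2]>150)).astype(np.uint8)
for x,y in((440,267),(415,280),(440,240),(460,290),(405,270),(205,183),(100,100)):print((x,y),t[y,x])
E
```

```text
grip (240.06356968215158, 258.0920945395273) (420.299128101945, 245.36016096579476) (array([0.5417, 0.2199, 0.0622]), np.float64(0.000839464346347067)) [0.5403 0.2175 0.08  ]
grip [0.5408 0.2165 0.08  ] sz 0.07263364830583527 0.018992326926368576 yaw -0.15905592028139967
lidcol [124 116 111] [108  27 124]
lid top [0.5424 0.2196 0.047 ] sz 0.22595524097149508 0.12317712868655549 yaw -0.1631409330725109
lidcol [119 115 112] [107  15 119]
lid scene [0.5538 0.2163 0.047 ] sz 0.25728228609344606 0.13489772258411534 yaw -0.10871521364289434
scoop area 1528.5 (317, 228, 46, 48)
mat [ 0.5353 -0.014   0.004 ] sz 0.11832307385615519 0.19744263016433033 yaw 0.17189828584544536
(440, 267) [218 218 211]
(415, 280) [154 154 148]
(440, 240) [145 144 138]
(460, 290) [167 167 161]
(405, 270) [173 172 169]
(205, 183) [54 62 69]
(100, 100) [154 162 162]
```

```bash
python3 - <<'E'
import cv2,numpy as np
t=cv2.imread("pics/top0.png");s=cv2.imread("pics/scene0.png")
a=cv2.resize(t[205:345,300:490],None,fx=4,fy=4)
b=cv2.resize(s[120:260,160:400],None,fx=3.3,fy=3.3)
cv2.imwrite("pics/crop_a.png",a)
E
```

```text
(no output)
```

View pics/crop_a.png

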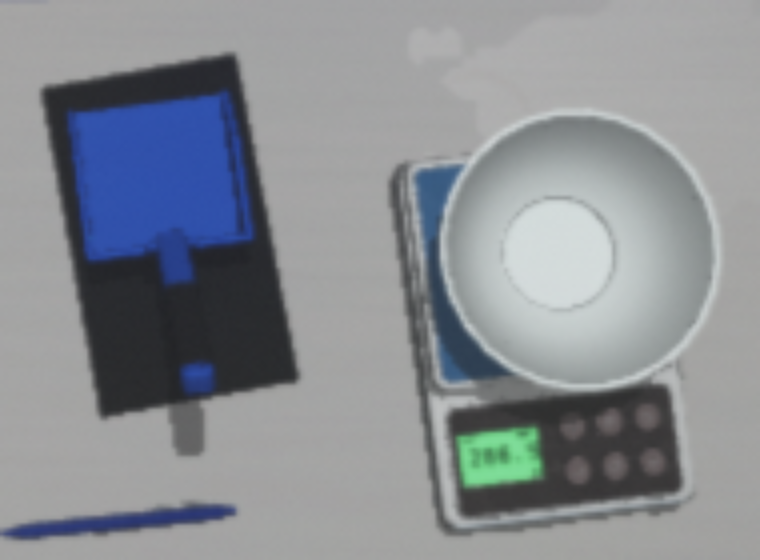

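The crop shows the scoop's floor outlined at about (68–250, 95–262) and the handle tip at (197,378). The bowl's base circle is centred at (558,252). The platter's left edge runs from (415,170) to (443,382), and the scale's lower corners are at (440,530) and (692,497).

```bash
python3 - <<'E'
from vis import *
t=cv2.imread("pics/top0.png");s=cv2.imread("pics/scene0.png")
f=lambda x,y:(300+(x-1.5)/4,205+(y-1.5)/4)
P=lambda x,y,z:plane("top",f(x,y),z)
print("bowl base",P(558,252,.045),"rim",P(580,248,.098), "rim diam",np.linalg.norm(P(440,248,.098)-P(720,248,.098)))
a,b=P(413,168,.043),P(443,382,.043);print("platter L edge",a,b,np.linalg.norm(a-b))
for q in((440,530),(692,497),(400,160)):print("scale corner",P(*q,.035))
hsv=cv2.cvtColor(s,cv2.COLOR_BGR2HSV);bl=cv2.inRange(hsv,(105,150,40),(130,255,255))
c=blob(bl,(285,150,345,225));print(cv2.boundingRect(c),"top pixel",c[c[:,0,1].argmin()][0])
tip=c[c[:,0,1].argmin()][0]
print("tip tri",tri(ray("top",*f(197,390)),ray("scene",*map(float,tip))),tri(ray("top",*f(197,378)),ray("scene",tip[0],tip[1]+2.)))
h=cv2.cvtColor(t,cv2.COLOR_BGR2HSV);ht=cv2.inRange(h,(105,150,60),(130,255,255))
k=cv2.morphologyEx(ht,cv2.MORPH_OPEN,np.ones((11,11)));c=blob(k,(305,215,380,310))
Q=cv2.boxPoints(cv2.minAreaRect(c));print("scoop box",Q);print(np.array([plane("top",q,.02) for q in Q]))
print("handle tip at z.125",P(197,378,.13),"root",P(173,240,.056), "back corners z.04",P(88,262,.04),P(252,240,.04),"lip",P(68,112,.008),P(228,93,.008))
print("stamp",t[178:190,198:212].max(2).tolist()[::4])
for z in(.0,.06):print(plane("top",(205,183),z))
print(tri(ray("top",205,183),ray("scene",449,345)))
E
```

```text
bowl base [ 0.5225 -0.2362  0.045 ] rim [ 0.5217 -0.2351  0.098 ] rim diam 0.15427745650048824
platter L edge [ 0.5711 -0.1536  0.043 ] [ 0.4479 -0.1687  0.043 ] 0.12410148834589466
scale corner [ 0.3639 -0.1669  0.035 ]
scale corner [ 0.3828 -0.3121  0.035 ]
scale corner [ 0.5766 -0.1475  0.035 ]
(291, 194, 46, 30) top pixel [313 194]
tip tri (array([ 0.444 , -0.0343,  0.0182]), np.float64(0.010509121577058756)) (array([ 0.4507, -0.0332,  0.0194]), np.float64(0.008373994759171473))
scoop box [[316.5078 233.0616]
 [357.6154 227.9231]
 [362.2462 264.9692]
 [321.1385 270.1077]]
[[ 0.605   0.0472  0.02  ]
 [ 0.6177 -0.0506  0.02  ]
 [ 0.5296 -0.061   0.02  ]
 [ 0.5172  0.0359  0.02  ]]
handle tip at z.125 [ 0.4504 -0.0221  0.13  ] root [ 0.528  -0.0134  0.056 ] back corners z.04 [0.5161 0.0349 0.04  ] [ 0.5291 -0.06    0.04  ] lip [0.6076 0.0469 0.008 ] [ 0.6195 -0.0492  0.008 ]
stamp [[145, 139, 139, 142, 142, 119, 103, 133, 158, 167, 167, 157, 125, 106], [109, 110, 133, 147, 143, 103, 82, 81, 74, 81, 117, 133, 140, 150], [166, 166, 158, 138, 103, 79, 71, 68, 67, 72, 79, 86, 86, 91]]
[0.7298 0.3201 0.    ]
[0.7158 0.3058 0.06  ]
(array([0.7232, 0.3159, 0.0267]), np.float64(0.004338311880501532))
```

Call:
jog_arm(ticks=[0, 0, -0.187, -0.434, -0.235, 0.05, 1, 0, 0, -0.187, -0.434, -0.235, 0.05, 1, 0, 0, -0.187, -0.434, -0.235, 0.05, 1, 0, 0, -0.187, -0.434, -0.235, 0.05, 1, 0, 0, -0.187, -0.434, -0.235, 0.05, 1, 0, 0, -0.187, -0.434, -0.235, 0.05, 1, 0, 0, -0.187, -0.434, -0.235, 0.05, 1, 0, 0, -0.187, -0.434, -0.235, 0.05, 1, 0, 0, -0.187, -0.434, -0.235, 0.05, 1, 0, 0, -0.187, -0.434, -0.235, 0.05, 1, 0, 0, -0.187, -0.434, -0.235, 0.05, 1, 0, 0, -0.187, -0.434, -0.235, 0.05, 1], grip_force=60)

```text
clock: 1.6
position: [0.5404, 0.2199, 0.1814]
ee_rot: [0.079, 0.997, 0.0, -0.0]
ft_force: [0.1, -0.0, -0.4]
grip_width: 1.0
grasp_force: 0.0
```

```bash
python3 - <<'E'
from vis import *
o=manip.get_obs();i=manip.camera("wrist");cv2.imwrite("pics/w1.png",i)
np.save("w1.npy",np.r_[o["position"],o["ee_rot"]])
print(o["joint_pos"],R.from_quat(o["ee_rot"]).as_matrix())
dk=(i.max(2)<60).astype(np.uint8)
cs=[c for c in cv2.findContours(dk,0,1)[0] if cv2.contourArea(c)>300]
for c in cs:print(cv2.contourArea(c),cv2.minAreaRect(c),[plane("wrist",cen(c),z,o) for z in(.082,)])
E
```

```text
[-0.6389  0.271   0.2077  1.6541 -0.0592  1.2224  0.9936] [[-0.9874  0.1582 -0.    ]
 [ 0.1582  0.9874  0.0004]
 [ 0.0001  0.0004 -1.    ]]
926.5 ((12.540003776550293, 226.27999877929688), (50.40000534057617, 25.800003051757812), 36.869895935058594) [array([ 0.4866, -0.0312,  0.082 ])]
2253.0 ((315.5, 239.5), (107.0, 23.0), 90.0) [array([0.538 , 0.2214, 0.082 ])]
68372.5 ((319.5, 309.0), (639.0, 340.0), 0.0) [array([0.6647, 0.1799, 0.082 ])]
```
View pics/w1.png

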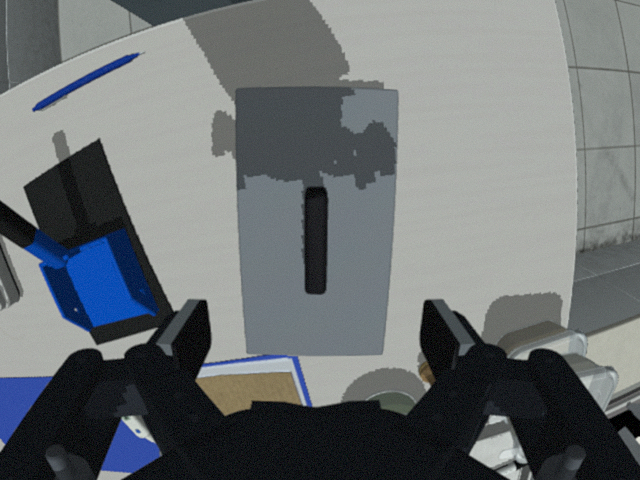

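The wrist view shows the bar grip at (315,240), upright in the picture and so aligned with the tool. Next I check its height from two views, then descend.

```bash
python3 - <<'E'
from vis import *
d=np.load("w1.npy");o={"position":d[:3],"ee_rot":d[3:]}
print(tri(ray("wrist",315.5,239.5,o),ray("top",240.06,258.09)))
# lid edges far/near in wrist and top (plate corners)
print([plane("wrist",p,.047,o) for p in((236,89),(397,91),(385,355),(247,353))])
E
```

```text
(array([0.5419, 0.2202, 0.0673]), np.float64(0.0019914724929736382))
[array([0.4249, 0.1803, 0.047 ]), array([0.445 , 0.2976, 0.047 ]), array([0.6635, 0.2643, 0.047 ]), array([0.6419, 0.1437, 0.047 ])]
```

Call:
jog_arm(ticks=[0, 0, 0, 0, 0, 0.06, 1, 0, 0, 0, 0.001, 0.001, 0.11, 1, 0, 0, 0, 0.001, 0.001, 0.125, 1, 0, 0, 0, 0.001, 0.001, 0.125, 1, 0, 0, 0, 0.001, 0.001, 0.125, 1])

```text
clock: 2.28
position: [0.5415, 0.2206, 0.0586]
ee_rot: [0.08, 0.997, 0.001, 0.001]
ft_force: [1.0, -0.4, 0.8]
grip_width: 0.996
grasp_force: 0.0
```

Call:
jog_arm(ticks=[0, 0, 0, 0, 0, 0, 0, 0, 0, 0, 0, 0, 0, 0, 0, 0, 0, 0, 0, 0, 0, 0, 0, 0, 0, 0, 0, 0, 0, 0, 0, 0, 0, 0, 0, 0, 0, 0, 0, 0, 0, 0], grip_force=60)

```text
clock: 3.02
position: [0.5403, 0.22, 0.0566]
ee_rot: [0.08, 0.997, 0.0, 0.0]
ft_force: [-0.4, -0.2, 4.4]
grip_width: 0.177
grasp_force: 59.4
```

Call:
jog_arm(ticks=[0, 0, 0, 0, 0, -0.01, 0, 0, 0, 0, 0, 0, -0.03, 0, 0, 0, 0, 0, 0, -0.06, 0, 0, 0, 0, 0, 0, -0.06, 0, 0, 0, 0, 0, 0, -0.06, 0])

```text
clock: 3.65
position: [0.5395, 0.2197, 0.1154]
ee_rot: [0.08, 0.997, -0.0, -0.001]
ft_force: [0.1, 0.8, -3.6]
grip_width: 0.176
grasp_force: 58.7
```

Call:
jog_arm(ticks=[0, 0, 0, 0.02, 0.055, 0, 0, 0, 0, 0, 0.04, 0.11, 0, 0, 0, 0, 0, 0.055, 0.153, 0, 0, 0, 0, 0, 0.055, 0.153, 0, 0, 0, 0, 0, 0.055, 0.153, 0.04, 0, 0, 0, 0, 0.055, 0.153, 0.075, 0, 0, 0, 0, 0.055, 0.153, 0.087, 0, 0, 0, 0, 0.055, 0.153, 0.092, 0, 0, 0, 0, 0.055, 0.153, 0.095, 0, 0, 0, 0, 0.055, 0.153, 0.096, 0, 0, 0, 0, 0.055, 0.153, 0.096, 0])

```text
clock: 5.03
position: [0.5106, 0.38, 0.021]
ee_rot: [0.08, 0.997, 0.0, 0.0]
ft_force: [0.3, 0.4, -3.1]
grip_width: 0.177
grasp_force: 59.0
```

Call:
jog_arm(ticks=[0, 0, 0, 0, 0, 0.002, 0, 0, 0, 0, 0, 0, 0.002, 0, 0, 0, 0, 0, 0, 0.002, 1, 0, 0, 0, 0, 0, 0.002, 1, 0, 0, 0, 0, 0, 0.002, 1, 0, 0, 0, 0, 0, 0.002, 1, 0, 0, 0, 0, 0, 0.002, 1, 0, 0, 0, 0, 0, -0.05, 1, 0, 0, 0, 0, 0, -0.1, 1, 0, 0, 0, 0, 0, -0.16, 1, 0, 0, 0, 0, 0, -0.2, 1, 0, 0, 0, 0, 0, -0.2, 1])

```text
clock: 6.52
position: [0.5117, 0.3807, 0.2244]
ee_rot: [0.08, 0.997, 0.002, 0.002]
ft_force: [-0.0, 0.4, -0.1]
grip_width: 1.001
grasp_force: 0.0
```

```bash
python3 - <<'E'
from vis import *
o=manip.get_obs();i=manip.camera("wrist");cv2.imwrite("pics/w2.png",i);t=manip.camera("top");cv2.imwrite("pics/top2.png",t)
np.save("w2.npy",np.r_[o["position"],o["ee_rot"]])
E
```

```text
(no output)
```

View pics/w2.png

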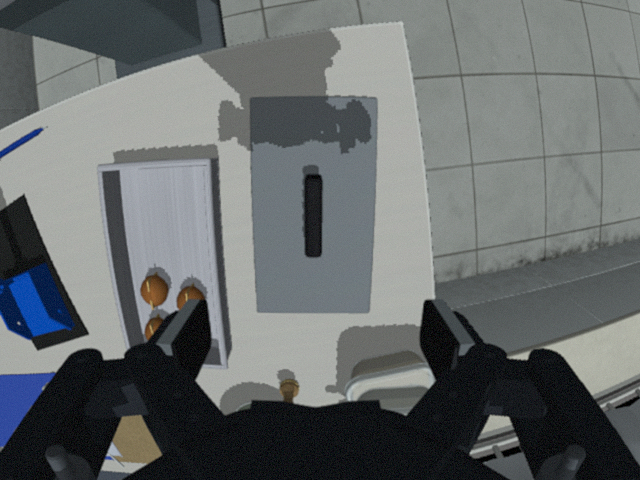

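The lid lies flat on the worktop at wrist pixel (313,215). The pan is open, with walnuts at about (154,290), (190,297) and (155,328). Next I measure the pan from the top view and plan the approach to the scoop.

```bash
cat > plan.py <<'E'
from vis import *
import json
# target: scoop-style tool: yaw of scoop, pitch p (tool z forward-down), grasp point position g
def tool(yaw,p):
    f=np.array([np.cos(yaw),np.sin(yaw),0]);z=np.sin(p)*f-np.cos(p)*np.array([0,0,1.])
    y=np.array([-np.sin(yaw),np.cos(yaw),0]);return np.c_[np.cross(y,z),y,z]
def rel(Rt,pt,cmd=None):
    o=manip.get_obs();R0=R.from_quat(o["ee_rot"]).as_matrix();p0=o["position"]
    if cmd is not None:R0,p0=cmd
    return np.r_[R.from_matrix(R0.T@Rt).as_rotvec(),R0.T@(pt-p0)]
E
python3 - <<'E'
from plan import *
g=np.array([.479,-.018,.102])
for p in(.6,):
    T=tool(.122,p);print(rel(T,g+T[:,2]*(.0187-.10)), T[:,2])
t=cv2.imread("pics/top2.png")
h=cv2.cvtColor(t,cv2.COLOR_BGR2HSV)
br=cv2.inRange(h,(5,110,60),(22,255,255))
for c in cv2.findContours(br[190:320,190:300],0,1)[0]:
    if cv2.contourArea(c)>20:
        u=np.array(cen(c))+190;print("nut",u,plane("top",u,.02),cv2.contourArea(c))
cv2.imwrite("pics/c2.png",cv2.resize(t[190:330,150:300],None,fx=4,fy=4))
E
```

```text
[-0.0847 -0.596  -0.2742  0.0112 -0.4104  0.0509] [ 0.5604  0.0687 -0.8253]
nut [253.4386 247.9474] [0.569  0.1961 0.02  ] 57.0
nut [236.9079 240.2413] [0.5872 0.2355 0.02  ] 52.5
nut [259.2745 226.888 ] [0.6193 0.1832 0.02  ] 59.5
nut [241.5175 223.1637] [0.6281 0.2256 0.02  ] 57.0
```

View pics/c2.png

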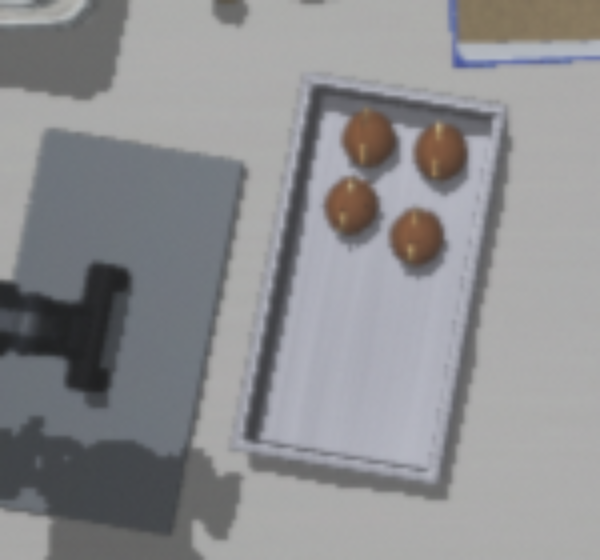

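The crop shows all four walnuts in the far half of the pan. The rim corners are at (306,75), (505,104), (436,480) and (234,447).

Call:
jog_arm(ticks=[0, 0, -0.1, 0, -0.1, 0, 1, -0.085, -0.596, -0.274, 0.011, -0.41, 0.05, 1, -0.085, -0.596, -0.274, 0.011, -0.41, 0.05, 1, -0.085, -0.596, -0.274, 0.011, -0.41, 0.05, 1, -0.085, -0.596, -0.274, 0.011, -0.41, 0.05, 1, -0.085, -0.596, -0.274, 0.011, -0.41, 0.05, 1, -0.085, -0.596, -0.274, 0.011, -0.41, 0.05, 1, -0.085, -0.596, -0.274, 0.011, -0.41, 0.05, 1, -0.085, -0.596, -0.274, 0.011, -0.41, 0.05, 1, -0.085, -0.596, -0.274, 0.011, -0.41, 0.05, 1, -0.085, -0.596, -0.274, 0.011, -0.41, 0.05, 1, -0.085, -0.596, -0.274, 0.011, -0.41, 0.05, 1])

```text
clock: 8.12
position: [0.4362, -0.0153, 0.1748]
ee_rot: [-0.059, 0.957, 0.02, 0.285]
ft_force: [-0.3, 1.3, -0.1]
grip_width: 0.997
grasp_force: 0.0
```

```bash
python3 - <<'E'
from plan import *
o=manip.get_obs();i=manip.camera("wrist");cv2.imwrite("pics/w3.png",i)
np.save("w3.npy",np.r_[o["position"],o["ee_rot"]])
print(o["joint_pos"])
f=lambda x,y:(150+(x-1.5)/4,190+(y-1.5)/4)
P=np.array([plane("top",f(*q),.042) for q in((306,75),(505,104),(436,480),(234,447))]);print(P,P.mean(0))
L=(P[0]+P[1]-P[2]-P[3])/2;W=(P[0]+P[3]-P[1]-P[2])/2
print(np.linalg.norm(L),np.linalg.norm(W),np.arctan2(L[1],L[0]),np.arctan2(-W[0],W[1]))
E
```

```text
[ 0.7809 -0.4948 -0.6204  2.4167 -0.7219  0.674   2.3038]
[[0.6596 0.2588 0.042 ]
 [0.6429 0.1423 0.042 ]
 [0.4254 0.1785 0.042 ]
 [0.4438 0.2942 0.042 ]] [0.5429 0.2185 0.042 ]
0.21961559207023837 0.11744454528724502 -0.16379781492970505 -0.14974184273446992
```

View pics/w3.png

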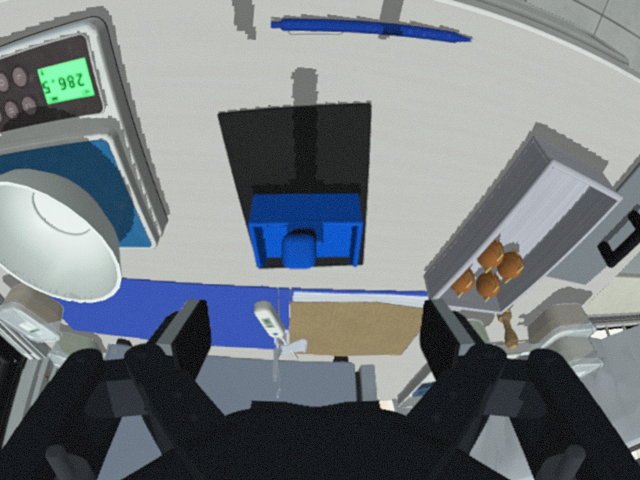

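The wrist view shows the scoop's back-wall top corners at (250,196) and (361,191), with the handle end-on at about (300,248). The joints are near their limits at pitch 0.6, so I drop the pitch to 0.3 and check the scoop against two views.

```bash
python3 - <<'E'
from plan import *
d=np.load("w3.npy");o={"position":d[:3],"ee_rot":d[3:]}
f=lambda x,y:(300+(x-1.5)/4,205+(y-1.5)/4)
L=tri(ray("wrist",361,191,o),ray("top",*f(88,262)));Rr=tri(ray("wrist",250,196,o),ray("top",*f(252,240)))
print(L,Rr)
i=cv2.imread("pics/w3.png");h=cv2.cvtColor(i,cv2.COLOR_BGR2HSV)
print("mat corners",[plane("wrist",q,.004,o) for q in((219,113),(370,102))])
print("handle cap, tri",tri(ray("wrist",300,248,o),ray("top",*f(197,378))))
g=np.array([.479,-.018,.102])
T=tool(.122,.3)
for b in(.06,.0):print(rel(T,g+T[:,2]*(.0187-b)))
E
```

```text
(array([0.5173, 0.0367, 0.0023]), np.float64(0.00448449636618378)) (array([ 0.5313, -0.0621,  0.0059]), np.float64(0.0021771247684527124))
mat corners [array([ 0.4476, -0.0866,  0.004 ]), array([0.4255, 0.0268, 0.004 ])]
handle cap, tri (array([ 0.4503, -0.0212,  0.1303]), np.float64(0.0019352053608393375))
[ 0.0021  0.2805 -0.0056 -0.0069 -0.0036  0.0445]
[ 0.0021  0.2805 -0.0056  0.0097 -0.0037  0.1022]
```

Both views agree: the scoop stands on the mat with its floor centre at about (0.569, -0.007), and the handle end at z 0.130.

Call:
jog_arm(ticks=[0, 0.14, -0.005, -0.007, -0.004, 0.015, 1, 0.002, 0.28, -0.005, -0.007, -0.004, 0.03, 1, 0.002, 0.28, -0.005, -0.007, -0.004, 0.045, 1, 0.002, 0.28, -0.005, -0.007, -0.004, 0.045, 1])

```text
clock: 8.68
position: [0.466, -0.0141, 0.1402]
ee_rot: [-0.064, 0.987, 0.011, 0.147]
ft_force: [-0.0, 0.7, 0.2]
grip_width: 1.0
grasp_force: 0.0
```

```bash
python3 - <<'E'
from plan import *
T=tool(.122,.3);g=np.array([.4805,-.018,.102])
print(rel(T,g+T[:,2]*(.0187)),manip.get_obs()["joint_pos"])
E
```

```text
[ 0.0052 -0.0039  0.0061 -0.0022 -0.0059  0.0592] [ 1.0369 -0.1703 -0.9844  2.1719 -0.2745  0.7879  1.9053]
```

Call:
jog_arm(ticks=[0.005, -0.004, 0.006, -0.002, -0.006, 0.03, 1, 0.005, -0.004, 0.006, -0.002, -0.006, 0.059, 1, 0.005, -0.004, 0.006, -0.002, -0.006, 0.059, 1, 0.005, -0.004, 0.006, -0.002, -0.006, 0.059, 1, 0.005, -0.004, 0.006, -0.002, -0.006, 0.059, 0, 0.005, -0.004, 0.006, -0.002, -0.006, 0.059, 0, 0.005, -0.004, 0.006, -0.002, -0.006, 0.059, 0, 0.005, -0.004, 0.006, -0.002, -0.006, 0.059, 0, 0.005, -0.004, 0.006, -0.002, -0.006, 0.059, 0, 0.005, -0.004, 0.006, -0.002, -0.006, 0.059, 0], grip_force=100)

```text
clock: 9.93
position: [0.4872, -0.0183, 0.0863]
ee_rot: [-0.06, 0.987, 0.008, 0.151]
ft_force: [-3.1, -0.6, 6.6]
grip_width: 0.193
grasp_force: 97.0
```

```bash
python3 - <<'E'
from plan import *
o=manip.get_obs();T=tool(.122,.3);g=np.array([.4805,-.018,.102])
print(rel(T,g+T[:,2]*(.0187)),o["joint_pos"]);np.save("grasp.npy",np.r_[o["position"],o["ee_rot"]])
E
```

```text
[-0.0025  0.0033  0.0002  0.0017  0.0011  0.0018] [ 1.0724  0.0498 -1.1008  2.1858  0.0286  0.6313  1.6509]
```

```bash
cat >> plan.py <<'E'
def H(Rm,p):
    T=np.eye(4);T[:3,:3]=Rm;T[:3,3]=p;return T
def Rs(yaw,up):  # scoop attitude, nose up
    return R.from_euler("ZY",[yaw,-up]).as_matrix()
try:
    d=np.load("grasp.npy");TS=np.linalg.inv(H(R.from_quat(d[3:]).as_matrix(),d[:3]))@H(Rs(.122,0),[.569,-.007,.004])
except OSError:pass
def now():
    o=manip.get_obs();return H(R.from_quat(o["ee_rot"]).as_matrix(),o["position"])
def scoop(x,y,z,yaw,up,ref=(0,0,0)): # world pose at which scoop point ref sits at x,y,z -> rel row
    Rm=Rs(yaw,up);S=H(Rm,np.array([x,y,z])-Rm@np.array(ref));T=S@np.linalg.inv(TS)
    r=np.linalg.inv(now())@T;return np.r_[R.from_matrix(r[:3,:3]).as_rotvec(),r[:3,3]]
PC=np.array([.543,.2195]);PY=-.16
def pan(lx,ly=0):return PC+np.array([[np.cos(PY),-np.sin(PY)],[np.sin(PY),np.cos(PY)]])@[lx,ly]
def where():
    S=now()@TS;f=S[:3,0];return S[:3,3],np.arctan2(f[1],f[0]),np.arcsin(f[2])
E
python3 - <<'E'
from plan import *
print(where(),TS[:3,3])
print("lift",scoop(.569,-.007,.104,.122,0));print("over",scoop(*pan(-.054),.09,PY,0),pan(-.054))
E
```

```text
(array([ 0.569, -0.007,  0.004]), np.float64(0.12200000000000001), np.float64(-1.1992775980263612e-17)) [-0.0542  0.0015  0.1032]
lift [ 0.      0.      0.     -0.0299 -0.0002 -0.0954]
over [ 0.0842  0.0007  0.2691  0.0193  0.2658 -0.0968] [0.4897 0.2281]
```

Call:
jog_arm(ticks=[0, 0, 0, -0.01, 0, -0.03, 0, 0, 0, 0, -0.03, 0, -0.095, 0, 0, 0, 0, -0.03, 0, -0.095, 0, 0.03, 0, 0.1, -0.01, 0.06, -0.096, 0, 0.05, 0, 0.18, 0, 0.12, -0.097, 0, 0.084, 0, 0.269, 0.01, 0.17, -0.097, 0, 0.084, 0, 0.269, 0.019, 0.22, -0.097, 0, 0.084, 0, 0.269, 0.019, 0.266, -0.097, 0, 0.084, 0, 0.269, 0.019, 0.266, -0.097, 0, 0.084, 0, 0.269, 0.019, 0.266, -0.097, 0, 0.084, 0, 0.269, 0.019, 0.266, -0.097, 0], grip_force=100)

```text
clock: 11.3
position: [0.408, 0.2389, 0.1719]
ee_rot: [0.08, 0.985, -0.013, 0.15]
ft_force: [0.4, -0.6, -2.0]
grip_width: 0.196
grasp_force: 97.9
```

```bash
python3 - <<'E'
from plan import *
print(where(),manip.get_obs()["joint_pos"]);t=manip.camera("top");cv2.imwrite("pics/top4.png",t);cv2.imwrite("pics/c4.png",cv2.resize(t[190:330,190:330],None,fx=4,fy=4))
print("down",scoop(*pan(-.054),.02,PY,0),scoop(*pan(-.054),.006,PY,0))
E
```

```text
(array([0.4896, 0.2268, 0.0895]), np.float64(-0.1617098622163986), np.float64(-0.000570762293160211)) [ 0.9018 -0.4768 -1.3896  2.0579 -0.3417  0.9527  1.0539]
down [-0.0003 -0.0003 -0.0016  0.0209  0.0012  0.0665] [-0.0003 -0.0003 -0.0016  0.0251  0.0012  0.0798]
```

View pics/c4.png

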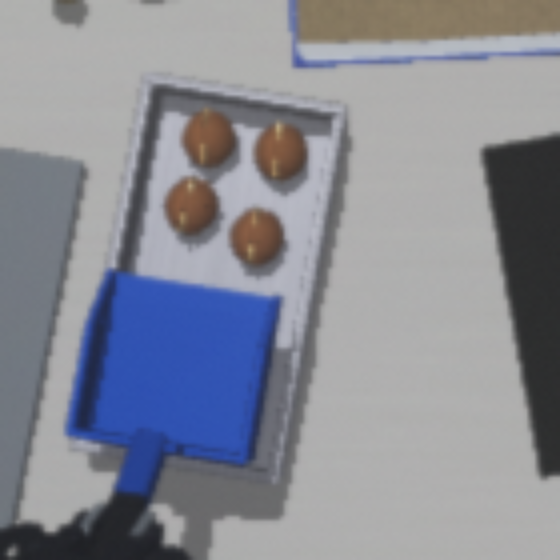

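The scoop hangs over the pan's near half, with its lip corners at (108,270) and (280,297) and the walnuts clear ahead. I check the lip against the predicted position.

```bash
python3 - <<'E'
from plan import *
f=lambda x,y:(190+(x-1.5)/4,190+(y-1.5)/4)
A=plane("top",f(108,270),.099);B=plane("top",f(280,297),.099)
print(A,B,(A+B)/2,np.linalg.norm(A-B),np.arctan2((A-B)[1],(A-B)[0])-np.pi/2)
S=now()@TS
for q in((.045,.048,.01),(.045,-.048,.01)):print((S@np.r_[q,1])[:3])
P=np.array([plane("top",f(*q),.042) for q in((148,74),(345,104),(275,481))]);print(P)
E
```

```text
[0.5408 0.2658 0.099 ] [0.5263 0.1713 0.099 ] [0.5335 0.2186 0.099 ] 0.0956291117052509 -0.15217790852780344
[0.5418 0.2671 0.0996]
[0.5263 0.1724 0.0996]
[[0.6602 0.2577 0.042 ]
 [0.6429 0.1423 0.042 ]
 [0.4249 0.1791 0.042 ]]
```

Call:
jog_arm(ticks=[0, 0, -0.002, 0.01, 0.001, 0.035, 0, 0, 0, -0.002, 0.021, 0.001, 0.066, 0, 0, 0, -0.002, 0.021, 0.001, 0.066, 0, 0, 0, -0.002, 0.021, 0.001, 0.066, 0])

```text
clock: 11.85
position: [0.3973, 0.2321, 0.1175]
ee_rot: [0.077, 0.985, -0.007, 0.156]
ft_force: [0.3, 3.8, 8.6]
grip_width: 0.196
grasp_force: 106.1
```

```bash
python3 - <<'E'
from plan import *
print(where(),manip.get_obs()["joint_pos"])
print("down",scoop(*pan(-.054),.005,PY,0))
E
```

```text
(array([0.48  , 0.2216, 0.036 ]), np.float64(-0.15352127911858468), np.float64(0.010281356833183963)) [ 0.9415 -0.4989 -1.4666  2.1618 -0.4128  0.8168  1.093 ]
down [0.0145 0.0102 0.0023 0.0004 0.0092 0.0317]
```

Joints 2 and 3 are at their limits and the scoop is resting on the pan rim. I'll lift it, set it back on the mat and regrasp with the tool vertical, which needs less reach behind.

```bash
python3 - <<'E'
from plan import *
print("up",scoop(*pan(-.04),.12,PY,0));print("over",scoop(.569,-.007,.12,.122,0),scoop(.569,-.007,.03,.122,0))
E
```

```text
up [ 0.0145  0.0102  0.0023 -0.0484  0.0103 -0.0734]
over [-0.0711  0.0113 -0.2664 -0.148  -0.2327 -0.0438] [-0.0711  0.0113 -0.2664 -0.1202 -0.2337  0.0418]
```

Call:
jog_arm(ticks=[0.014, 0.01, 0.002, -0.01, 0.005, -0.03, 0, 0.014, 0.01, 0.002, -0.048, 0.01, -0.073, 0, 0.014, 0.01, 0.002, -0.048, 0.01, -0.073, 0, 0, 0.01, -0.06, -0.06, -0.05, -0.07, 0, -0.03, 0.01, -0.15, -0.09, -0.11, -0.06, 0, -0.071, 0.011, -0.266, -0.12, -0.17, -0.05, 0, -0.071, 0.011, -0.266, -0.148, -0.233, -0.044, 0, -0.071, 0.011, -0.266, -0.148, -0.233, -0.044, 0, -0.071, 0.011, -0.266, -0.148, -0.233, -0.044, 0, -0.071, 0.011, -0.266, -0.148, -0.233, -0.044, 0])

```text
clock: 13.1
position: [0.4848, -0.0182, 0.2005]
ee_rot: [-0.061, 0.987, 0.007, 0.148]
ft_force: [0.0, -0.0, -1.1]
grip_width: 0.197
grasp_force: 103.6
```

```bash
python3 - <<'E'
from plan import *
print(where(),manip.get_obs()["joint_pos"])
print("down",scoop(.569,-.007,.02,.122,0),scoop(.569,-.007,.005,.122,0))
t=manip.camera("top");cv2.imwrite("pics/top5.png",t)
h=cv2.cvtColor(t,cv2.COLOR_BGR2HSV);ht=cv2.inRange(h,(105,150,60),(130,255,255))
k=cv2.morphologyEx(ht,cv2.MORPH_OPEN,np.ones((11,11)));c=blob(k,(305,200,390,310))
Q=cv2.boxPoints(cv2.minAreaRect(c));Z=where()[0][2]+.01;P=np.array([plane("top",q,Z) for q in Q]);print(P,P.mean(0))
S=now()@TS
for q in((.045,.048,.01),(.045,-.048,.01)):print((S@np.r_[q,1])[:3])
E
```

```text
(array([ 0.5662, -0.0071,  0.1177]), np.float64(0.12245804084876091), np.float64(-0.005096080371888852)) [ 0.819  -0.1757 -0.7688  2.0641 -0.2086  0.9168  1.8364]
down [-0.0016 -0.0051  0.001   0.0265  0.      0.0945] [-0.0016 -0.0051  0.001   0.031   0.0001  0.1089]
[[ 0.6071  0.0477  0.128 ]
 [ 0.6234 -0.0517  0.128 ]
 [ 0.5313 -0.0654  0.128 ]
 [ 0.5155  0.033   0.128 ]] [ 0.5693 -0.0091  0.128 ]
[0.6051 0.0462 0.1276]
[ 0.6169 -0.0491  0.1279]
```

Call:
jog_arm(ticks=[-0.001, -0.005, 0.001, 0.013, 0, 0.045, 0, -0.001, -0.005, 0.001, 0.026, 0, 0.09, 0, -0.001, -0.005, 0.001, 0.03, 0, 0.103, 0, -0.001, -0.005, 0.001, 0.031, 0, 0.108, 0, -0.001, -0.005, 0.001, 0.031, 0, 0.109, 0, -0.001, -0.005, 0.001, 0.031, 0, 0.11, 0, -0.001, -0.005, 0.001, 0.031, 0, 0.11, 0])

```text
clock: 14.02
position: [0.4885, -0.02, 0.0873]
ee_rot: [-0.059, 0.987, 0.007, 0.152]
ft_force: [0.3, 0.2, -2.2]
grip_width: 0.196
grasp_force: 103.4
```

```bash
python3 - <<'E'
from plan import *
print(where())
E
```

```text
(array([ 0.5705, -0.009 ,  0.0051]), np.float64(0.11995520881218791), np.float64(0.0015063410020236755))
```

Call:
jog_arm(ticks=[0, 0, 0, 0, 0, 0, 1, 0, 0, 0, 0, 0, 0, 1, 0, 0, 0, 0, 0, 0, 1, 0, 0, 0, 0, 0, 0, 1, 0, 0, 0, 0, 0, 0, 1])

```text
clock: 14.65
position: [0.4881, -0.0198, 0.0866]
ee_rot: [-0.059, 0.987, 0.008, 0.151]
ft_force: [-0.7, 0.5, -0.6]
grip_width: 1.0
grasp_force: 0.0
```

```bash
python3 - <<'E'
from plan import *
t=manip.camera("top");cv2.imwrite("pics/top6.png",t)
h=cv2.cvtColor(t,cv2.COLOR_BGR2HSV);ht=cv2.inRange(h,(105,150,60),(130,255,255))
k=cv2.morphologyEx(ht,cv2.MORPH_OPEN,np.ones((11,11)));c=blob(k,(305,200,390,310))
Q=cv2.boxPoints(cv2.minAreaRect(c));P=np.array([plane("top",q,.02) for q in Q]);print(P,P.mean(0))
S=now()@TS@np.r_[-.089,0,.098,1];print("grip",S)
T=tool(.122,.0);g=S[:3];print(rel(T,g+T[:,2]*(.0187)))
E
```

```text
[[ 0.6098  0.0421  0.02  ]
 [ 0.6207 -0.0571  0.02  ]
 [ 0.5312 -0.0658  0.02  ]
 [ 0.5206  0.0325  0.02  ]] [ 0.5706 -0.0121  0.02  ]
grip [ 0.4815 -0.0194  0.1023  1.    ]
[-0.0033  0.3038 -0.002   0.0071  0.0013  0.001 ]
```

```bash
sed -i 's/Rs(.122,0),\[.569,-.007,.004\]/Rs(.11,0),[.571,-.011,.004]/' plan.py
```

Call:
jog_arm(ticks=[0, 0.15, 0.01, 0.004, 0, 0, 1, -0.003, 0.304, 0.01, 0.007, 0, 0.001, 1, -0.003, 0.304, 0.01, 0.007, 0, 0.001, 1, -0.003, 0.304, 0.01, 0.007, 0, 0.001, 1])

```text
clock: 15.2
position: [0.4814, -0.0202, 0.0832]
ee_rot: [-0.055, 0.998, 0.001, 0.001]
ft_force: [0.6, 0.8, 0.1]
grip_width: 0.999
grasp_force: 0.0
```

```bash
python3 - <<'E'
from plan import *
T=tool(.11,0);g=np.array([.571,-.011,.004])+Rs(.11,0)@[-.089,0,.098];print(g,rel(T,g+T[:,2]*.0187),manip.get_obs()["joint_pos"])
E
```

```text
[ 0.4825 -0.0208  0.102 ] [ 0.0023  0.0013  0.0008 -0.001  -0.0007 -0.0001] [ 0.7097  0.2637 -0.8343  1.9639  0.2275  1.0088  1.4521]
```

Call:
jog_arm(ticks=[0, 0, 0, 0, 0, 0, 0, 0, 0, 0, 0, 0, 0, 0, 0, 0, 0, 0, 0, 0, 0, 0, 0, 0, 0, 0, 0, 0, 0, 0, 0, 0, 0, 0, 0, 0, 0, 0, 0, 0, 0, 0], grip_force=110)

```text
clock: 15.95
position: [0.4817, -0.0207, 0.084]
ee_rot: [-0.055, 0.998, 0.0, -0.0]
ft_force: [-2.8, -0.8, 6.6]
grip_width: 0.194
grasp_force: 107.1
```

```bash
python3 - <<'E'
from plan import *
o=manip.get_obs();np.save("grasp.npy",np.r_[o["position"],o["ee_rot"]])
E
python3 - <<'E'
from plan import *
print(where());print("over",scoop(*pan(-.052),.1,PY,0))
E
```

```text
(array([ 0.571, -0.011,  0.004]), np.float64(0.10999999999999999), np.float64(1.4219354433095742e-20))
over [-0.0001 -0.0003  0.27    0.0493  0.2701 -0.0957]
```

Call:
jog_arm(ticks=[0, 0, 0, 0, 0, -0.03, 0, 0, 0, 0, -0.02, 0, -0.08, 0, 0, 0, 0, -0.08, 0.02, -0.1, 0, 0, 0, 0.05, -0.1, 0.07, -0.1, 0, 0, 0, 0.1, -0.1, 0.12, -0.1, 0, 0, 0, 0.17, -0.08, 0.17, -0.096, 0, 0, 0, 0.22, -0.05, 0.22, -0.096, 0, 0, 0, 0.27, 0, 0.265, -0.096, 0, 0, 0, 0.27, 0.049, 0.27, -0.096, 0, 0, 0, 0.27, 0.049, 0.27, -0.096, 0, 0, 0, 0.27, 0.049, 0.27, -0.096, 0])

```text
clock: 17.32
position: [0.4039, 0.2417, 0.1801]
ee_rot: [0.08, 0.997, 0.0, 0.0]
ft_force: [-0.3, 0.3, -1.6]
grip_width: 0.192
grasp_force: 108.1
```

```bash
python3 - <<'E'
from plan import *
print(where(),manip.get_obs()["joint_pos"]);t=manip.camera("top");cv2.imwrite("pics/top7.png",t);cv2.imwrite("pics/c7.png",cv2.resize(t[190:330,190:330],None,fx=4,fy=4))
S=now()@TS
for q in((.045,.048,.01),(.045,-.048,.01)):print((S@np.r_[q,1])[:3])
print("down",scoop(*pan(-.052),.03,PY,0),scoop(*pan(-.052),.005,PY,0))
E
```

```text
(array([0.4925, 0.2272, 0.1002]), np.float64(-0.16058291780309558), np.float64(0.0007529786249999184)) [ 0.3134  0.1144 -0.9864  1.8819  0.1022  1.1971  0.7032]
[0.5449 0.2674 0.1101]
[0.5295 0.1726 0.11  ]
down [ 0.0006 -0.     -0.0013  0.0012  0.0002  0.0701] [ 0.0006 -0.     -0.0013  0.0012  0.0002  0.0951]
```

View pics/c7.png

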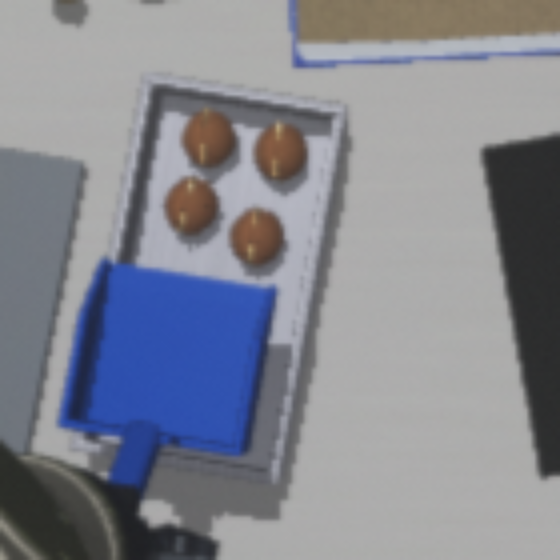

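The scoop hangs over the near half with its lip corners at (103,261) and (275,287). The joints are well inside their ranges this time.

```bash
python3 - <<'E'
from plan import *
f=lambda x,y:(190+(x-1.5)/4,190+(y-1.5)/4)
A=plane("top",f(103,261),.110);B=plane("top",f(275,287),.110)
print(A,B,(A+B)/2,np.linalg.norm(A-B),np.arctan2((A-B)[1],(A-B)[0])-np.pi/2)
E
```

```text
[0.5448 0.2664 0.11  ] [0.531  0.1728 0.11  ] [0.5379 0.2196 0.11  ] 0.09460519084305084 -0.14656284534831032
```

Call:
jog_arm(ticks=[0, 0, -0.001, 0.001, 0, 0.035, 0, 0, 0, -0.001, 0.001, 0, 0.06, 0, 0, 0, -0.001, 0.001, 0, 0.06, 0, 0, 0, -0.001, 0.001, 0, 0.06, 0])

```text
clock: 17.88
position: [0.4031, 0.2428, 0.1208]
ee_rot: [0.08, 0.997, 0.001, -0.0]
ft_force: [1.0, 0.6, -1.8]
grip_width: 0.195
grasp_force: 108.0
```

```bash
python3 - <<'E'
from plan import *
print(where())
E
```

```text
(array([0.4917, 0.2286, 0.0408]), np.float64(-0.15954164991866226), np.float64(-0.0003873736722881713))
```

Call:
jog_arm(ticks=[0, 0, 0, 0, -0.001, 0.012, 0, 0, 0, 0, 0, -0.001, 0.024, 0, 0, 0, 0, 0, -0.001, 0.032, 0, 0, 0, 0, 0, -0.001, 0.036, 0, 0, 0, 0, 0, -0.001, 0.036, 0])

```text
clock: 18.5
position: [0.4022, 0.2417, 0.0841]
ee_rot: [0.079, 0.997, 0.001, -0.0]
ft_force: [-0.9, -0.3, -0.3]
grip_width: 0.192
grasp_force: 108.3
```

```bash
python3 - <<'E'
from plan import *
print(where(),pan(-.052));print(scoop(*pan(.053),.005,PY,-.015))
E
```

```text
(array([0.4908, 0.2274, 0.0041]), np.float64(-0.1586977591231767), np.float64(-0.00033139196676339346)) [0.4917 0.2278]
[ 0.0002  0.0147  0.0013 -0.107   0.0005 -0.0023]
```

Call:
jog_arm(ticks=[0, 0.008, 0, -0.01, 0, 0, 0, 0, 0.008, 0, -0.025, 0, 0, 0, 0, 0.008, 0, -0.04, 0, 0, 0, 0, 0.008, 0, -0.055, 0, 0, 0, 0, 0.008, 0, -0.07, 0, 0, 0, 0, 0.008, 0, -0.083, 0, 0, 0, 0, 0.008, 0, -0.093, 0, 0, 0, 0, 0.008, 0, -0.1, 0, 0, 0, 0, 0.008, 0, -0.106, 0, 0, 0, 0, 0.008, 0, -0.106, 0, 0, 0])

```text
clock: 19.75
position: [0.5083, 0.225, 0.0842]
ee_rot: [0.08, 0.997, 0.002, -0.004]
ft_force: [-1.1, 0.7, 3.7]
grip_width: 0.191
grasp_force: 108.9
```

```bash
cat > nuts.py <<'E'
from plan import *
import sys
t=manip.camera("top");cv2.imwrite("pics/%s.png"%sys.argv[1],t)
h=cv2.cvtColor(t,cv2.COLOR_BGR2HSV);br=cv2.inRange(h,(5,110,60),(22,255,255));z=float(sys.argv[2]);br[:205]=0;br[350:]=0;br[:,:130]=0
S=np.linalg.inv(now()@TS);W=where();print(W)
for c in cv2.findContours(br,0,1)[0]:
    if cv2.contourArea(c)>12:
        u=np.array(cen(c));p=plane("top",u,z);print("nut",u,p,cv2.contourArea(c),"in scoop",(S@np.r_[p,1])[:3])
E
python3 nuts.py top8 .022
```

```text
(array([0.5963, 0.2108, 0.0035]), np.float64(-0.15932206678486613), np.float64(-0.007388660175320011))
nut [238.8142 239.3511] [0.5891 0.2308 0.022 ] 65.5 in scoop [-0.0104  0.0186  0.0184]
nut [252.1542 234.8957] [0.5998 0.1995 0.022 ] 73.5 in scoop [ 0.0051 -0.0106  0.0185]
nut [258.9414 223.0747] [0.6281 0.1839 0.022 ] 82.5 in scoop [ 0.0356 -0.0214  0.0188]
nut [242.347  220.2785] [0.6347 0.2234 0.022 ] 73.0 in scoop [0.0358 0.0186 0.0187]
```

All four walnuts are in the scoop. I tilt its nose up about the back edge, then lift.

```bash
python3 - <<'E'
from plan import *
S=now()@TS;b=(S@[-.045,0,0,1])[:3];print(b)
for up,dz,k in((.1,.002,0),(.2,.003,0),(.3,.005,0),(.3,.05,-.005),(.3,.11,-.01)):print(scoop(b[0]+k,b[1],.004+dz,PY,up,(-.045,0,0)))
E
```

```text
[0.5519 0.2179 0.0039]
[ 0.0015 -0.1074  0.0005  0.0083  0.0001  0.0031]
[ 0.0016 -0.2074  0.0003  0.0155  0.0001  0.0078]
[ 0.0016 -0.3074  0.0002  0.0221  0.0001  0.0122]
[ 0.0016 -0.3074  0.0002  0.0274 -0.0005 -0.0328]
[ 0.0016 -0.3074  0.0002  0.0328 -0.0012 -0.0928]
```

Call:
jog_arm(ticks=[0, -0.05, 0, 0.004, 0, 0.001, 0, 0.0015, -0.107, 0, 0.008, 0, 0.003, 0, 0.0015, -0.157, 0, 0.012, 0, 0.005, 0, 0.0015, -0.207, 0, 0.0155, 0, 0.008, 0, 0.0015, -0.257, 0, 0.019, 0, 0.01, 0, 0.0015, -0.307, 0, 0.022, 0, 0.012, 0, 0.0015, -0.307, 0, 0.022, 0, 0.012, 0])

```text
clock: 20.68
position: [0.4844, 0.2279, 0.0714]
ee_rot: [0.078, 0.986, -0.012, 0.148]
ft_force: [0.4, 0.1, -2.0]
grip_width: 0.195
grasp_force: 108.1
```

```bash
python3 nuts.py top9 .03
```

```text
(array([0.5929, 0.2103, 0.0216]), np.float64(-0.15885194075418943), np.float64(0.2973185893586412))
nut [249.1253 249.6465] [0.564  0.2048 0.03  ] 82.5 in scoop [-0.024  -0.0101  0.0161]
nut [231.9787 247.7653] [0.5682 0.245  0.03  ] 62.5 in scoop [-0.0261  0.0303  0.0168]
nut [251.3039 236.3211] [0.5954 0.2003 0.03  ] 68.0 in scoop [ 0.0063 -0.0095  0.0068]
nut [239.9657 225.3614] [0.6213 0.2275 0.03  ] 53.5 in scoop [0.0267 0.0215 0.0007]
```

Call:
jog_arm(ticks=[0, 0, 0, 0, 0, -0.01, 0, 0, 0, 0, -0.003, 0, -0.02, 0, 0, 0, 0, -0.012, 0, -0.04, 0, 0, 0, 0, -0.022, 0, -0.07, 0, 0, 0, 0, -0.03, 0, -0.1, 0, 0, 0, 0, -0.033, 0, -0.11, 0, 0, 0, 0, -0.033, 0, -0.11, 0, 0, 0, 0, -0.033, 0, -0.11, 0])

```text
clock: 21.72
position: [0.4838, 0.2279, 0.1857]
ee_rot: [0.079, 0.986, -0.012, 0.147]
ft_force: [0.1, 0.1, -3.2]
grip_width: 0.197
grasp_force: 108.2
```

```bash
python3 nuts.py top10 .14; python3 -c "
from plan import *
print(manip.get_obs()['joint_pos'])"
```

```text
(array([0.5915, 0.2104, 0.1354]), np.float64(-0.15902944076636305), np.float64(0.2967476980243636))
nut [241.3411 244.8899] [0.5637 0.2058 0.14  ] 107.5 in scoop [-0.0242 -0.009   0.0122]
nut [222.6037 242.9519] [0.5677 0.2455 0.14  ] 90.0 in scoop [-0.0265  0.0309  0.013 ]
nut [244.7    230.3421] [0.5948 0.1994 0.14  ] 95.0 in scoop [ 0.0061 -0.0104  0.0029]
nut [229.0321 228.3797] [0.5989 0.2327 0.14  ] 93.5 in scoop [0.0049 0.0232 0.0034]
[ 0.2189  0.0667 -0.8972  1.9298  0.3249  0.9911  0.5852]
```

All four walnuts ride in the scoop (scoop x between -27 and +6 mm). I carry it, nose up, to just short of the bowl.

```bash
python3 - <<'E'
from plan import *
Y=-.2;u=np.array([np.cos(Y),np.sin(Y)]);L=np.array([.522,-.235])-.03*u
print("lip xy",L);print(scoop(*L,.20,Y,.3,(.045,0,0)))
E
```

```text
lip xy [ 0.4926 -0.229 ]
[ 0.0101 -0.0032  0.0392  0.0532 -0.4435 -0.0691]
```

```bash
python3 - <<'E'
from plan import *
Y=-1.2;u=np.array([np.cos(Y),np.sin(Y)]);L=np.array([.522,-.235])-.03*u
print("lip xy",L)
for k,y in((.5,-.6),(1,-1.2)):
    c=np.array([.60,.02]) if k<1 else L
    print(scoop(*c,.20,y,.3,(.045,0,0)))
E
```

```text
lip xy [ 0.5111 -0.207 ]
[ 0.1277 -0.0032  0.4215 -0.0244 -0.1219 -0.0457]
[ 0.304  -0.0029  0.995  -0.033  -0.2937 -0.0429]
```

Call:
jog_arm(ticks=[0.01, 0, 0.03, -0.002, -0.01, -0.02, 0, 0.03, 0, 0.11, -0.007, -0.035, -0.035, 0, 0.06, 0, 0.21, -0.012, -0.065, -0.045, 0, 0.095, 0, 0.32, -0.018, -0.095, -0.046, 0, 0.128, 0, 0.42, -0.024, -0.122, -0.046, 0, 0.16, 0, 0.53, -0.026, -0.155, -0.045, 0, 0.195, 0, 0.64, -0.028, -0.19, -0.045, 0, 0.23, 0, 0.75, -0.03, -0.222, -0.044, 0, 0.26, 0, 0.85, -0.031, -0.25, -0.044, 0, 0.29, 0, 0.94, -0.032, -0.277, -0.043, 0, 0.304, 0, 0.995, -0.033, -0.29, -0.043, 0, 0.304, -0.003, 0.995, -0.033, -0.294, -0.043, 0, 0.304, -0.003, 0.995, -0.033, -0.294, -0.043, 0])

```text
clock: 23.4
position: [0.4564, -0.0642, 0.2376]
ee_rot: [0.557, 0.817, -0.083, 0.124]
ft_force: [-0.5, -0.2, -2.5]
grip_width: 0.189
grasp_force: 108.1
```

```bash
python3 nuts.py top11 .2; python3 - <<'E'
from plan import *
print(manip.get_obs()["joint_pos"])
S=now()@TS;print("lip",(S@[.045,0,0,1])[:3])
Y=-1.2;L=(.511,-.207)
for up,z in((.1,.13),(0,.125),(-.2,.12),(-.4,.115),(-.6,.11),(-.8,.105),(-.95,.1)):print(up,scoop(*L,z,Y,up,(.045,0,0)))
E
```

```text
(array([ 0.4963, -0.1659,  0.1879]), np.float64(-1.1984446772846815), np.float64(0.3002372582593951))
nut [429.224  286.4271] [ 0.4763 -0.1769  0.2   ] 96.0 in scoop [ 0.0064 -0.0226  0.0108]
nut [413.0778 285.022 ] [ 0.4789 -0.1449  0.2   ] 128.5 in scoop [-0.0211 -0.0085  0.0192]
nut [423.1991 270.7654] [ 0.5072 -0.1656  0.2   ] 108.0 in scoop [0.0071 0.0103 0.0105]
nut [406.0269 270.3799] [ 0.5078 -0.1315  0.2   ] 93.0 in scoop [-0.0231  0.0233  0.0198]
[ 0.5302 -0.1044 -0.656   1.9449  0.242   1.2112  0.1697]
lip [ 0.512  -0.2059  0.2012]
0.1 [ 0.0026  0.2002  0.002   0.0018 -0.001   0.043 ]
0 [ 0.0025  0.3002  0.0022 -0.0078 -0.001   0.0367]
-0.2 [ 0.0023  0.5002  0.0026 -0.0315 -0.001   0.0229]
-0.4 [ 0.002   0.7002  0.0031 -0.0584 -0.001   0.0145]
-0.6 [ 0.0018  0.9002  0.0035 -0.0873 -0.001   0.012 ]
-0.8 [ 0.0015  1.1002  0.0039 -0.1171 -0.0011  0.0156]
-0.95 [ 0.0012  1.2502  0.0043 -0.1389 -0.0012  0.0237]
```

Call:
jog_arm(ticks=[0, 0.05, 0, 0, 0, 0.02, 0, 0, 0.13, 0, 0.002, 0, 0.036, 0, 0.002, 0.2, 0.002, 0.002, -0.001, 0.043, 0, 0.002, 0.3, 0.002, -0.008, -0.001, 0.037, 0, 0.002, 0.4, 0.002, -0.019, -0.001, 0.03, 0, 0.002, 0.5, 0.002, -0.031, -0.001, 0.023, 0, 0.002, 0.6, 0.003, -0.045, -0.001, 0.018, 0, 0.002, 0.7, 0.003, -0.058, -0.001, 0.0145, 0, 0.002, 0.8, 0.003, -0.073, -0.001, 0.013, 0, 0.002, 0.9, 0.003, -0.087, -0.001, 0.012, 0, 0.002, 1, 0.004, -0.102, -0.001, 0.014, 0, 0.0015, 1.1, 0.004, -0.117, -0.001, 0.0156, 0, 0.001, 1.25, 0.004, -0.139, -0.001, 0.024, 0, 0.001, 1.25, 0.004, -0.139, -0.001, 0.024, 0, 0.001, 1.25, 0.004, -0.139, -0.001, 0.024, 0])

```text
clock: 25.32
position: [0.5067, -0.1949, 0.2562]
ee_rot: [0.502, 0.734, 0.259, -0.376]
ft_force: [0.2, 0.2, -1.0]
grip_width: 0.192
grasp_force: 108.2
```

```bash
python3 nuts.py top12 .07; python3 -c "
from plan import *
print(manip.get_obs()['joint_pos'])
w=manip.camera('scene');cv2.imwrite('pics/scene12.png',w)"
```

```text
(array([ 0.5024, -0.1829,  0.1376]), np.float64(-1.1968703522496957), np.float64(-0.9471250791506537))
nut [444.9425 280.4368] [ 0.4923 -0.2423  0.07  ] 14.5 in scoop [ 0.0851 -0.0311  0.0026]
[ 0.8167  0.7335 -0.4016  1.1514 -0.3913  1.997   0.7498]
```

The wrist force has dropped to the bare scoop's weight, so it has emptied. I raise it, level it and look.

```bash
python3 - <<'E'
from plan import *
Y=-1.2;L=(.511,-.207)
print(scoop(*L,.17,Y,-.95,(.045,0,0)));print(scoop(.46,-.07,.17,Y,0,(.045,0,0)));print(scoop(.571,-.009,.17,.115,0,))
E
```

```text
[ 0.0016  0.0037  0.0021  0.0556 -0.0001 -0.0399]
[ 0.0027 -0.9463  0.0003  0.1502  0.0015  0.2218]
[ 0.6218 -0.799  -1.2091  0.0944  0.0402  0.1446]
```

Call:
jog_arm(ticks=[0, 0, 0, 0.03, 0, -0.02, 0, 0, 0, 0, 0.056, 0, -0.04, 0, 0.06, -0.08, -0.12, 0.06, 0.004, -0.025, 0, 0.12, -0.16, -0.24, 0.065, 0.008, -0.005, 0, 0.19, -0.24, -0.36, 0.07, 0.012, 0.015, 0, 0.25, -0.32, -0.48, 0.074, 0.016, 0.03, 0, 0.31, -0.4, -0.6, 0.078, 0.02, 0.05, 0, 0.37, -0.48, -0.73, 0.082, 0.024, 0.07, 0, 0.44, -0.56, -0.85, 0.085, 0.028, 0.09, 0, 0.5, -0.64, -0.97, 0.088, 0.032, 0.11, 0, 0.56, -0.72, -1.09, 0.092, 0.036, 0.13, 0, 0.622, -0.799, -1.209, 0.094, 0.04, 0.145, 0, 0.622, -0.799, -1.209, 0.094, 0.04, 0.145, 0, 0.622, -0.799, -1.209, 0.094, 0.04, 0.145, 0])

```text
clock: 27.18
position: [0.4813, -0.0203, 0.249]
ee_rot: [-0.056, 0.998, 0.0, -0.001]
ft_force: [0.2, 0.1, -2.0]
grip_width: 0.195
grasp_force: 108.2
```

```bash
python3 nuts.py top13 .065; python3 - <<'E'
from plan import *
print(manip.get_obs()["joint_pos"])
t=cv2.imread("pics/top13.png");cv2.imwrite("pics/c13.png",cv2.resize(t[195:345,190:490],None,fx=2.6,fy=2.6))
print("down",scoop(.569,-.008,.03,.118,0),scoop(.569,-.008,.0045,.118,0))
E
```

```text
(array([ 0.5705, -0.0108,  0.1685]), np.float64(0.11145871013748156), np.float64(-0.003031001036082617))
nut [442.2804 279.0062] [ 0.4956 -0.2377  0.065 ] 53.5 in scoop [-0.0993 -0.2173 -0.1036]
nut [431.2027 266.344 ] [ 0.5242 -0.2133  0.065 ] 62.5 in scoop [-0.0682 -0.1962 -0.1035]
nut [445.153  263.2349] [ 0.5313 -0.2452  0.065 ] 140.5 in scoop [-0.0646 -0.2287 -0.1035]
[ 0.9705  0.0946 -1.0575  1.7535  0.0825  1.3456  1.5786]
down [ 0.0011 -0.003  -0.0065  0.0009  0.0022  0.1388] [ 0.0011 -0.003  -0.0065  0.0009  0.0021  0.1643]
```

View pics/c13.png

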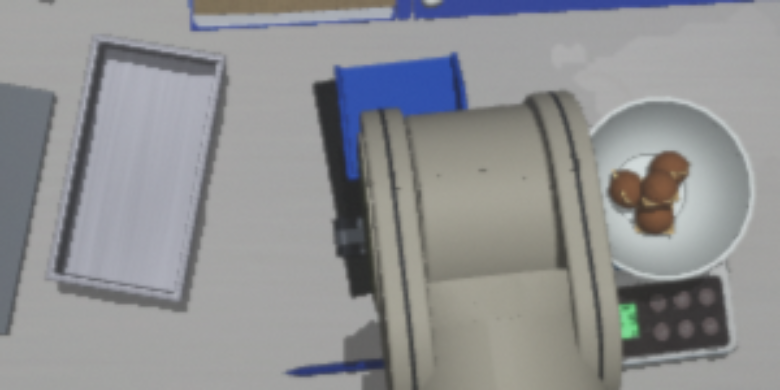

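All four walnuts lie in the bowl, at about (655,190) in the crop, and the pan is empty. Now I lay the scoop back on its mat.

Call:
jog_arm(ticks=[0.001, -0.003, -0.006, 0.001, 0.002, 0.05, 0, 0.001, -0.003, -0.006, 0.001, 0.002, 0.1, 0, 0.001, -0.003, -0.006, 0.001, 0.002, 0.14, 0, 0.001, -0.003, -0.006, 0.001, 0.002, 0.155, 0, 0.001, -0.003, -0.006, 0.001, 0.002, 0.161, 0, 0.001, -0.003, -0.006, 0.001, 0.002, 0.164, 0, 0.001, -0.003, -0.006, 0.001, 0.002, 0.165, 0, 0.001, -0.003, -0.006, 0.001, 0.002, 0.165, 0])

```text
clock: 28.22
position: [0.4801, -0.0178, 0.084]
ee_rot: [-0.06, 0.998, 0.001, 0.0]
ft_force: [-1.5, 0.2, 3.0]
grip_width: 0.195
grasp_force: 108.8
```

```bash
python3 -c "
from plan import *
print(where())"
```

```text
(array([ 0.5693, -0.0073,  0.0041]), np.float64(0.11894787107197728), np.float64(0.0009189076837818617))
```

Contact is light. I open, wait, then back off upward.

Call:
jog_arm(ticks=[0, 0, 0, 0, 0, 0, 1, 0, 0, 0, 0, 0, 0, 1, 0, 0, 0, 0, 0, 0, 1, 0, 0, 0, 0, 0, 0, 1, 0, 0, 0, 0, 0, 0, 1, 0, 0, 0, 0, 0, -0.04, 1, 0, 0, 0, 0, 0, -0.09, 1, 0, 0, 0, 0, 0, -0.15, 1, 0, 0, 0, 0, 0.06, -0.15, 1, 0, 0, 0, 0, 0.12, -0.15, 1, 0, 0, 0, 0, 0.18, -0.15, 1, 0, 0, 0, 0, 0.24, -0.15, 1, 0, 0, 0, 0, 0.24, -0.15, 1, 0, 0, 0, 0, 0.24, -0.15, 1])

```text
clock: 29.98
position: [0.451, 0.2201, 0.2335]
ee_rot: [-0.06, 0.998, 0.001, -0.001]
ft_force: [-0.0, -0.2, -0.6]
grip_width: 1.001
grasp_force: 0.0
```

```bash
python3 nuts.py top14 .065; python3 - <<'E'
from plan import *
t=cv2.imread("pics/top14.png")
h=cv2.cvtColor(t,cv2.COLOR_BGR2HSV);ht=cv2.inRange(h,(105,150,60),(130,255,255))
k=cv2.morphologyEx(ht,cv2.MORPH_OPEN,np.ones((11,11)));c=blob(k,(305,210,380,310))
Q=cv2.boxPoints(cv2.minAreaRect(c));P=np.array([plane("top",q,.02) for q in Q]);print("scoop",P,P.mean(0))
w=cv2.inRange(h,(0,0,195),(180,30,255));c=blob(w,(405,225,485,305));print("bowl",cv2.minEnclosingCircle(c))
w=cv2.inRange(cv2.cvtColor(cv2.imread("pics/top0.png"),cv2.COLOR_BGR2HSV),(0,0,195),(180,30,255));c=blob(w,(405,225,485,305));print("bowl0",cv2.minEnclosingCircle(c))
t0=cv2.imread("pics/top0.png");print("stamp diff",np.abs(t0[170:195,190:220].astype(int)-t[170:195,190:220]).mean())
E
```

```text
(array([0.5405, 0.2297, 0.1534]), np.float64(0.1178273049400745), np.float64(-0.0007547538428368126))
nut [442.5455 278.9125] [ 0.4959 -0.2383  0.065 ] 49.5 in scoop [-0.0993 -0.4596 -0.088 ]
nut [431.4606 266.3061] [ 0.5243 -0.2139  0.065 ] 55.0 in scoop [-0.0682 -0.4387 -0.088 ]
nut [445.202  263.3295] [ 0.5311 -0.2453  0.065 ] 132.0 in scoop [-0.0651 -0.4707 -0.088 ]
scoop [[ 0.6076  0.046   0.02  ]
 [ 0.6191 -0.0529  0.02  ]
 [ 0.5315 -0.062   0.02  ]
 [ 0.5203  0.036   0.02  ]] [ 0.5696 -0.0082  0.02  ]
bowl ((440.6428527832031, 271.78570556640625), 19.723960876464844)
bowl0 ((440.8928527832031, 270.71429443359375), 19.16722869873047)
stamp diff 2.7924444444444445
```

Everything is in place: the scoop is flat at (0.570, -0.008), the walnuts are in the bowl, and the bowl and stamp are undisturbed.

```bash
python3 -c "
from workcell import manip
print(manip.hand_in())"
```

```text
the job is handed in; nothing more can be done
None
```

I handed the job in at about 30 s with the lid flat on the worktop beside the pan, all four walnuts in the bowl and the scoop back on its mat; no verdict was returned, and on the first attempt the scoop touched the pan rim, so I put it down and regrasped it.

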